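# Clamp a card pack in the ratchet edge clamp

## Task

Stand the thicker of the two banded card packs on its end on the bed of the edge clamp, midway across the jaws, and then wind the clamp's knob clockwise until the pack is nipped between both jaws and the sprung jaw just begins to give; go on from there to the second click of the ratchet and no further, so that the cards hold tight for edge colouring without being marked. Let go of the knob, and leave the other things where they are.

Things in the scene. Friction and masses are not known exactly. Their poses are not given: they have to be found in the camera images.
- press: Grey edge clamp fixed to the table, bed 110 x 244 mm, 12 high; origin: underside, on the centre line; y: from knob to back jaw; z up. In its frame: knob axis at y -70; wooden jaw faces 70 wide across x, tops at z 51. Sprung jaw's face at y 10 + 4 per click. Back jaw was set by hand: its face is somewhere from y 53 to 66, not measured. The jaw slides a loose pack along; nipped, it gives at 4.5 N/mm.
- knob_grip (a point): Centre of the knob's wing grip, on the knob's axis, 71 mm over the table. The wing is 12 mm thick (along this x), 56 long (along this y), from 59 to 83 mm over the table. It turns with the knob. The ratchet wheel (radius 32) below it reaches up to z 53, the hub to 60.
- knob (a joint): Angle of the knob, clockwise from above positive, 0 with the jaw fully open, stop at 3.2. A click each 0.393 rad (16 teeth): at k x 0.393 the pawl holds tooth k. It drops some 0.06 rad past the tooth, and the knob, let go, is drawn back onto it by a return spring (0.08 N m). Starts on tooth 0 or 1. Free turning takes 0.08 to 0.12 N m (about 0.095 half-way between teeth); once nipped, 0.18 N m (18 N at the jaw) more per click.
- thick_pack: The thicker banded card pack, 56 x 86 x 32 mm, 0.1 kg, standing on its 56 x 32 end. Origin: centre of one big face, 43 mm over its foot. Its y points up along the 86, x along the 56, z through the 32 mm thickness into the pack.
- thick_mid (a point): Middle of the thicker pack, 43 mm over its foot; axes as the pack's.
- thin_pack: The thinner banded card pack, 56 x 85 x 22 mm, standing on end likewise; leave it. Origin: centre of one big face, axes as those of the other pack.
- loupe: Black folding magnifier, 36 x 32 x 36 mm; leave it. Origin: centre of its underside.
- weight: Brass check weight, 29 mm across, 46 tall; leave it. Origin: centre of its underside.
- spray_can: Spray can with green cap, 52 mm across, 171 tall; leave it. Origin: centre of its underside.
Mind the look-alikes: they are no part of the job. What is shaped like the thick_pack but red is not meant.

How it is judged:
By the outcome, as a careful person would: the job done as asked, in the order asked, and still so for the second after the job is handed in, with the robot touching nothing.
It also fails if it takes over 72 s, if anything falls off the work surface, if the arm or the gripper's body presses on something with over 40 N, if the wrist force passes 120 N, or if a joint passes its speed limit or range.

## Robot

A 7-joint arm with a two-finger parallel gripper is mounted at the origin on the work surface; the furniture and walls round the work are solid. World frame = base frame: x ahead of the robot, y to its left, z up, the work surface at z = 0. Lengths are in mm, angles in rad, forces in N, time in s.
With the tool pointing down it reaches from about 350 to 900 mm from the base axis. Payload 19.9 kg.
Tool frame: the origin (TCP) lies midway between the tips of the shut fingers; the grasp point (between the pads) lies 19 mm behind it; z points along the fingers, y is the line along which they close (so a half turn about z gives the same grasp; the last joint's range is limited). The gripper opens to 85 mm and grips with 20 to 120 N. Pads are 22 mm wide; open, the fingers measure 114 mm over their backs; the gripper's body (76 mm by 85 mm) begins 54 mm behind the grasp point. The pads swing forward as they close: fully open they stand 13 mm farther back than shut.
Start: joints at [1.159, 0.417, -0.01, 1.614, 0.005, 1.111, -0.053], TCP at [225.887, -582.732, 231.26] pointing down, gripper open.
Joint ranges: [-2.81, 2.81], [-0.39, 2.02], [-1.27, 1.25], [0.06, 2.57], [-1.19, 4.33], [0.19, 2], [-2.82, 2.82]. Speed limits (rad/s): [1.89, 1.89, 2.39, 2.39, 3.01, 3.01, 3.01].

## Interface

Orientations are given as a unit quaternion [w, x, y, z].
In Python, from bench import bot gives the robot as it stands.
- The arm moves only by the tool jog_arm, never from a script. Its argument "rows" is a list of rows, each an object with "gripper": the closure, from -1 (fully open) to 1 (shut); "delta_pos": the shift along the tool's x, y, z in cm, a list of three; "turn": the turn about the tool's z in rad. In form: [{"gripper": gripper, "delta_pos": [dx, dy, dz], "turn": turn}, ...]. A call has 1 to 5 rows; each row shifts and turns the commanded pose from where the row before left it, along the tool's axes as they then stand; what a row does not reach is not made up. A row lasts 1/10 s, in which the tool goes at most 50 mm and 8.59 degrees, less where a joint would pass 70% of its speed; a pose out of reach is approached as far as the arm can. A call with a gripper value outside its range is refused whole. The fingers move at their own pace and stop on an object; the grip force is fixed at half the most. Time passes only in rows, so rows that do not move let the fingers close. It gives the time, the measured TCP pose, the force, the opening and the grip force at its end, in the units of the state.
- bot.get_obs(): the state, without advancing time (a new reading comes with each control period).
- bot.snapshot(name): name is "side" or "top" or "wrist"; returns the picture (480x640x3 uint8, blue, green, red); there is no depth.
- bot.camera_model(name): a dict with "fx", "fy", "cx", "cy" (pixels), "view" (4x4, takes a point from world to camera coordinates); the wrist camera has in their place "mount" (4x4, takes a point from camera to tool coordinates, whose origin is the TCP and whose axes are the flange's). Camera axes: x right, y up, looking along -z (the intrinsics and any distortion apply to the point x, -y, -z); pixel columns grow to the right and rows downward; lengths in mm; the calibration is good to about 2 mm. A picture is of the moment at which its call begins: read the wrist's pose just before it. camera_model takes no time and is no camera call.
- bot.sign_off(): hands the job in; it is judged then, once.
The state is a dict: "clock": time; "joints": joint angles; "joint_vel": joint speeds; "joint_torque": joint torques, N m; "tool_pos": TCP position; "eef_rot": TCP orientation; "contact_force": force on the tool from outside, world axes, zero at the start; "moment": the same for the moment, N m; "width": finger opening in mm; "grasp_force": force on a finger pad.
Only numpy, scipy, OpenCV 4.12 (cv2) and the standard library are available. Lean on these libraries where they do the work, as an engineer would, in place of code of your own. Each camera call takes 0.05 s, during which the arm holds its last target. There are 200 camera calls.

## Working session

There is one attempt and no reset: what is moved stays moved. The work goes in short steps, Python scripts to look and compute and a tool call to move; the robot and the scene stay as the last step left them, time stands still between calls to the robot, and variables do not carry over. Pictures are saved under pics/ and viewed, at most 10 in all, crops included, and the job is handed in when it is done.

Besides the shell and the picture viewer there is one more tool, called as a command line: name --argument value ..., lists and objects as JSON in quotes. jog_arm: Moves the arm, as the interface text tells. Its arguments: {"type":"object","properties":{"rows":{"type":"array"}},"required":["rows"]}

```bash
mkdir -p pics; ls; python3 - <<'E'
from bench import bot
import cv2,numpy as np
np.set_printoptions(precision=4,suppress=True)
for n in ("side","top"):
    cv2.imwrite(f"pics/{n}0.png",bot.snapshot(n)); print(n,bot.camera_model(n))
print(bot.camera_model("wrist"))
print(bot.get_obs())
E
```

```text
pics
side {'fx': 510.3964692746953, 'fy': 510.3964692746953, 'cx': 320.4729288701741, 'cy': 242.89844463503454, 'view': array([[  -0.8812,   -0.4728,    0.0086,  392.1335],
       [   0.183 ,   -0.3243,    0.9281, -199.3404],
       [  -0.436 ,    0.8193,    0.3723, -757.2584],
       [   0.    ,    0.    ,    0.    ,    1.    ]])}
top {'fx': 563.7912136158969, 'fy': 563.7912136158969, 'cx': 320.4436297596231, 'cy': 227.89090618177934, 'view': array([[    0.003 ,    -0.9999,     0.0098,  -107.7348],
       [    0.9969,     0.0037,     0.0782,  -520.6543],
       [   -0.0782,     0.0095,     0.9969, -1378.1952],
       [    0.    ,     0.    ,     0.    ,     1.    ]])}
{'fx': 374.92783471375265, 'fy': 374.92783471375265, 'cx': 326.91948629048886, 'cy': 237.627904400651, 'mount': array([[   0.0006,    0.9633,    0.2685,   67.9978],
       [   1.    ,   -0.0008,    0.0009,   -0.0616],
       [   0.0011,    0.2685,   -0.9633, -142.2098],
       [   0.    ,    0.    ,    0.    ,    1.    ]])}
{'clock': 0.1, 'joints': array([ 1.1595,  0.4179, -0.0103,  1.6141,  0.0047,  1.1107, -0.053 ]), 'joint_vel': array([-0.0015, -0.001 , -0.0001, -0.002 ,  0.001 , -0.0006,  0.    ]), 'joint_torque': array([  0.0009, -86.5828,   0.6802, -43.564 ,   0.0193,   0.0049,
        -0.    ]), 'tool_pos': array([ 225.7817, -582.4491,  230.7401]), 'eef_rot': array([-0.0005,  0.983 ,  0.1839, -0.0001]), 'contact_force': array([0.3151, 0.1457, 0.2912]), 'moment': array([-0.0276,  0.0241,  0.0577]), 'grasp_force': 0.0, 'width': 85.44265502666799}
```

View pics/side0.png

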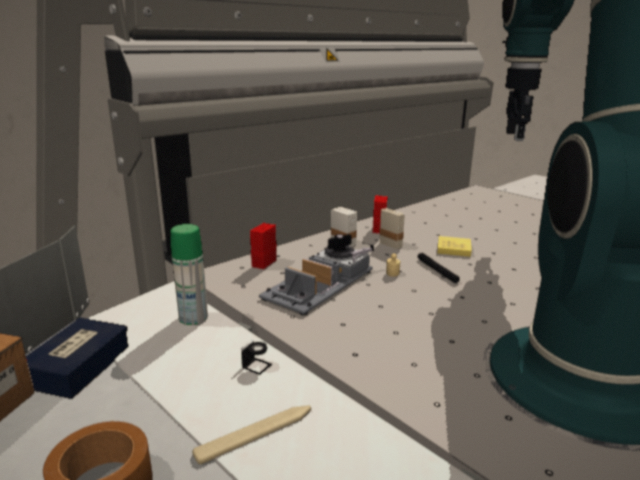

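View pics/top0.png

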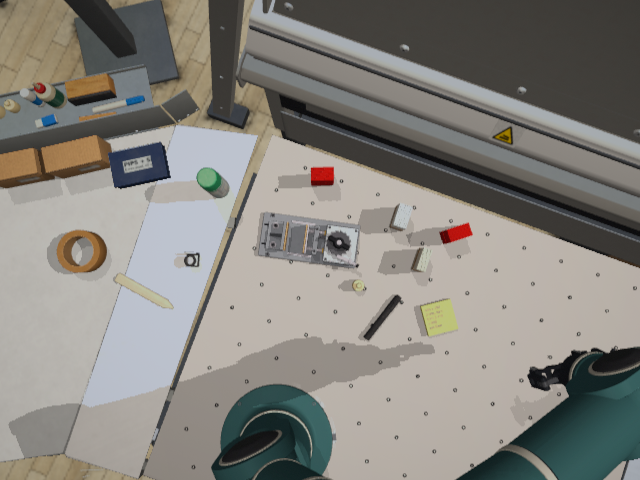

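The side view shows the clamp near (320,275), with white packs at (343,222) and (392,224). The top view shows the clamp at (308,240), the knob at (340,241), the packs at (401,216) and (423,259), and red decoys at (322,176) and (456,233). I'll enlarge both.

```bash
python3 - <<'E'
import cv2,numpy as np
t=cv2.imread("pics/top0.png")[190:290,250:450]
cv2.imwrite("pics/topc.png",cv2.resize(t,None,fx=4,fy=4,interpolation=cv2.INTER_CUBIC))
s=cv2.imread("pics/side0.png")[190:320,250:420]
cv2.imwrite("pics/sidec.png",cv2.resize(s,None,fx=4,fy=4,interpolation=cv2.INTER_CUBIC))
E
cat > h.py <<'E'
from bench import bot
import cv2,numpy as np
from scipy.spatial.transform import Rotation as R
np.set_printoptions(precision=4,suppress=True)
def cam(n,obs=None):
    c=bot.camera_model(n)
    if n=="wrist":
        T=np.eye(4);T[:3,:3]=R.from_quat(obs["eef_rot"],scalar_first=True).as_matrix();T[:3,3]=obs["tool_pos"]
        V=np.linalg.inv(T@c["mount"])
    else: V=c["view"]
    return c,V
def toz(n,u,v,z,obs=None):
    c,V=cam(n,obs); d=V[:3,:3].T@np.array([(u-c["cx"])/c["fx"],-(v-c["cy"])/c["fy"],-1])
    o=-V[:3,:3].T@V[:3,3]; return o+d*(z-o[2])/d[2]
def proj(n,p,obs=None):
    c,V=cam(n,obs); q=V[:3,:3]@np.asarray(p,float)+V[:3,3]
    return np.array([c["cx"]+c["fx"]*q[0]/-q[2],c["cy"]-c["fy"]*q[1]/-q[2]])
E
```

```text
(no output)
```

View pics/topc.png

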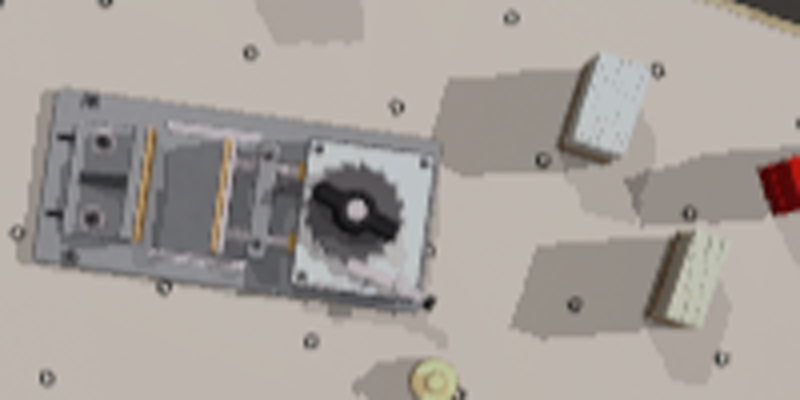

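View pics/sidec.png

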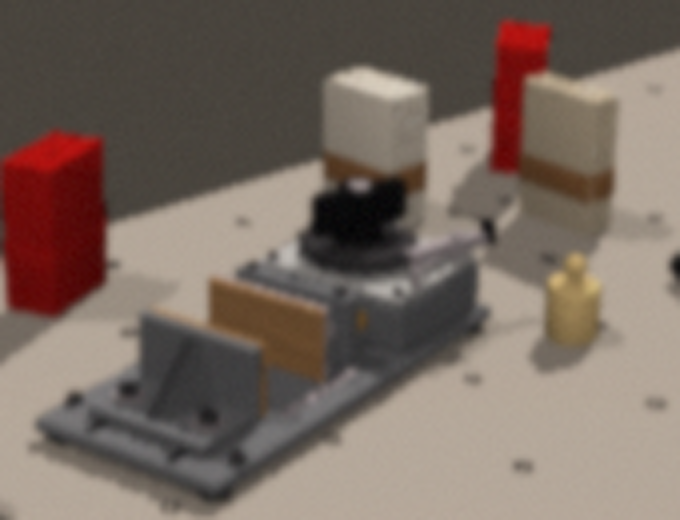

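```bash
python3 - <<'E'
from h import *
f=lambda x,y,z: toz("top",250+(x+.5)/4-.5,190+(y+.5)/4-.5,z)[:2]
for nm,P,z in [("thick",[(603,52),(648,65),(614,160),(568,147)],86),("thin",[(692,230),(728,236),(697,328),(664,320)],85),("bed",[(58,88),(440,135),(425,310),(36,263)],12),("backface",[(156,128),(141,242)],51),("sprface",[(225,140),(212,251)],51),("knob",[(356,210)],83),("wing",[(316,188),(396,230)],83),("weight",[(435,382)],46)]:
    Q=np.array([f(*p,z) for p in P]); print(nm,Q.tolist() if 0 else Q, "ctr",Q.mean(0)); 
    if len(Q)>1: 
        d=np.diff(np.vstack([Q,Q[:1]]),axis=0); print("  len",np.linalg.norm(d,axis=1),"ang",np.degrees(np.arctan2(d[:,1],d[:,0])))
E
```

```text
thick [[ 576.8742 -295.2195]
 [ 569.2104 -321.9345]
 [ 512.5232 -301.2203]
 [ 520.1437 -273.9992]] ctr [ 544.6878 -298.0934]
  len [27.7925 60.3533 28.2676 60.5694] ang [-106.0066  159.927    74.3605  -20.5086]
thin [[ 471.2568 -347.2194]
 [ 467.7801 -368.5065]
 [ 413.4833 -349.5239]
 [ 418.1266 -330.0898]] ctr [ 442.6617 -348.8349]
  len [21.5691 57.5195 19.9812 55.8233] ang [-99.2759 160.73    76.5623 -17.8698]
bed [[ 561.9845   34.8943]
 [ 533.4083 -204.0189]
 [ 424.231  -194.424 ]
 [ 452.6217   47.3715]] ctr [493.0614 -79.0443]
  len [240.6161 109.5981 243.4566 110.0723] ang [-96.8207 174.9776  83.3032  -6.5088]
backface [[533.6292 -28.3622]
 [464.38   -19.807 ]] ctr [499.0046 -24.0846]
  len [69.7757 69.7757] ang [172.9572  -7.0428]
sprface [[526.4767 -70.2872]
 [459.0817 -62.7639]] ctr [492.7792 -66.5255]
  len [67.8136 67.8136] ang [173.6304  -6.3696]
knob [[ 482.507  -148.5279]] ctr [ 482.507  -148.5279]
wing [[ 495.4655 -124.8275]
 [ 470.7472 -172.2015]] ctr [ 483.1063 -148.5145]
  len [53.4349 53.4349] ang [-117.5541   62.4459]
weight [[ 380.4993 -197.9265]] ctr [ 380.4993 -197.9265]
```

```bash
cat >> h.py <<'E'
def theta(o): 
    m=R.from_quat(o["eef_rot"],scalar_first=True).as_matrix(); return np.arctan2(m[1,0],m[0,0])
def plan(tgt,th,n,cur=None):
    """rows: shift along tool axes as they stand before the row's turn"""
    o=bot.get_obs(); p=np.array(o["tool_pos"]); t=theta(o); print("now",p,np.degrees(t),o["joints"],o["clock"])
    if cur is not None: p,t=np.array(cur[:3],float),cur[3]
    d=(np.array(tgt)-p)/n; dt=-((th-t+np.pi)%(2*np.pi)-np.pi)/n
    for i in range(n):
        c,s=np.cos(t),np.sin(t)
        print([round(float(v)/10,2) for v in (d[0]*c+d[1]*s, d[0]*s-d[1]*c,-d[2])], round(float(dt),3)); t-=dt
E
python3 -c "
from h import *
plan([530,-300,230],np.radians(-19),10)"
```

```text
now [ 225.7817 -582.4491  230.7401] 21.189400362038146 [ 1.1595  0.4179 -0.0103  1.6141  0.0047  1.1107 -0.053 ] 0.1
[3.86, -1.53, 0.01] 0.07
[3.74, -1.8, 0.01] 0.07
[3.61, -2.06, 0.01] 0.07
[3.45, -2.31, 0.01] 0.07
[3.28, -2.54, 0.01] 0.07
[3.1, -2.77, 0.01] 0.07
[2.89, -2.98, 0.01] 0.07
[2.68, -3.17, 0.01] 0.07
[2.45, -3.35, 0.01] 0.07
[2.21, -3.51, 0.01] 0.07
```

jog_arm --rows '[{"gripper": -1,"delta_pos": [3.86,-1.53,0],"turn": 0.07},{"gripper": -1,"delta_pos": [3.74,-1.8,0],"turn": 0.07},{"gripper": -1,"delta_pos": [3.61,-2.06,0],"turn": 0.07},{"gripper": -1,"delta_pos": [3.45,-2.31,0],"turn": 0.07},{"gripper": -1,"delta_pos": [3.28,-2.54,0],"turn": 0.07}]'

```text
clock: 0.6
tool_pos: [378.9, -440.0, 231.1]
eef_rot: [-0.0, 1.0, 0.008, -0.0]
contact_force: [0.2, -0.6, -0.9]
width: 85.6
grasp_force: 0.0
```

jog_arm --rows '[{"gripper": -1,"delta_pos": [3.1,-2.77,0],"turn": 0.07},{"gripper": -1,"delta_pos": [2.89,-2.98,0],"turn": 0.07},{"gripper": -1,"delta_pos": [2.68,-3.17,0],"turn": 0.07},{"gripper": -1,"delta_pos": [2.45,-3.35,0],"turn": 0.07},{"gripper": -1,"delta_pos": [2.21,-3.51,0],"turn": 0.07}]'

```text
clock: 1.1
tool_pos: [530.9, -298.7, 231.1]
eef_rot: [-0.0, 0.986, -0.166, -0.0]
contact_force: [-0.4, -0.0, 0.3]
width: 85.2
grasp_force: 0.0
```

jog_arm --rows '[{"gripper": -1,"delta_pos": [0,0,0],"turn": 0},{"gripper": -1,"delta_pos": [0,0,0],"turn": 0},{"gripper": -1,"delta_pos": [0,0,0],"turn": 0}]'

```text
clock: 1.4
tool_pos: [529.3, -300.8, 231.0]
eef_rot: [0.0, 0.986, -0.165, -0.0]
contact_force: [-0.3, -1.2, -0.4]
width: 85.6
grasp_force: 0.0
```

```bash
python3 - <<'E'
from h import *
o=bot.get_obs(); im=bot.snapshot("wrist"); cv2.imwrite("pics/w1.png",im); import pickle; pickle.dump(o,open("w1.pkl","wb"))
print(o["tool_pos"],np.degrees(theta(o)),o["joints"],o["clock"])
E
```

```text
[ 529.2856 -300.7997  231.0249] -18.955528612122503 [ 0.5043  0.3897 -0.0497  1.6548  0.0216  1.0983 -1.4532] 1.4
```

View pics/w1.png

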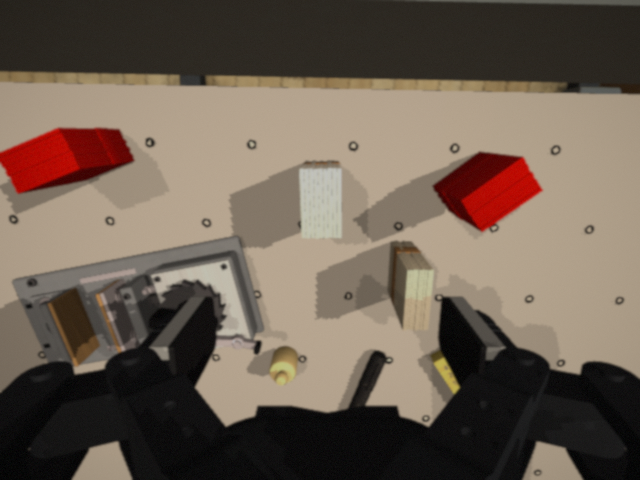

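The wrist view shows the thick pack's top face at corners (299,166), (341,166), (342,237), (302,238). The clamp is at lower left and the thin pack is at (413,288).

```bash
python3 - <<'E'
from h import *; import pickle
o=pickle.load(open("w1.pkl","rb"))
Q=np.array([toz("wrist",u,v,86,o)[:2] for u,v in [(299,166),(341,166),(342,237),(302,238)]])
d=np.diff(np.vstack([Q,Q[:1]]),axis=0); print(Q,Q.mean(0),np.linalg.norm(d,axis=1),np.degrees(np.arctan2(d[:,1],d[:,0])))
# jaw tops from the wrist: spare check
plan([Q.mean(0)[0],Q.mean(0)[1],140],theta(o),3)
E
```

```text
[[ 577.5653 -294.823 ]
 [ 567.282  -324.8231]
 [ 514.2006 -308.0616]
 [ 523.7333 -277.6911]] [ 545.6953 -301.3497] [31.7136 55.6649 31.8314 56.4923] [-108.9204  162.4754   72.574   -17.6535]
now [ 529.1781 -301.0288  231.1377] -18.988925859547138 [ 0.5047  0.3896 -0.0497  1.6547  0.0216  1.0983 -1.4533] 1.45
[0.52, -0.17, 3.04] -0.0
[0.52, -0.17, 3.04] -0.0
[0.52, -0.17, 3.04] -0.0
```

jog_arm --rows '[{"gripper": -1,"delta_pos": [0.8,-0.25,3.6],"turn": -0.017},{"gripper": -1,"delta_pos": [0.72,-0.25,3.6],"turn": 0},{"gripper": -1,"delta_pos": [0,0,3.6],"turn": 0},{"gripper": -1,"delta_pos": [0,0,3.6],"turn": 0},{"gripper": -1,"delta_pos": [0,0,3.5],"turn": 0}]'

```text
clock: 1.95
tool_pos: [545.1, -301.2, 50.9]
eef_rot: [0.0, 0.988, -0.157, -0.0]
contact_force: [0.6, -0.4, 0.1]
width: 85.3
grasp_force: 0.0
```

jog_arm --rows '[{"gripper": -1,"delta_pos": [0,0,0],"turn": 0},{"gripper": -1,"delta_pos": [0,0,0],"turn": 0}]'

```text
clock: 2.15
tool_pos: [545.7, -300.9, 53.0]
eef_rot: [0.0, 0.988, -0.156, -0.0]
contact_force: [0.8, 0.7, 0.4]
width: 85.2
grasp_force: 0.0
```

jog_arm --rows '[{"gripper": 1,"delta_pos": [0,0,0],"turn": 0},{"gripper": 1,"delta_pos": [0,0,0],"turn": 0},{"gripper": 1,"delta_pos": [0,0,0],"turn": 0},{"gripper": 1,"delta_pos": [0,0,0],"turn": 0},{"gripper": 1,"delta_pos": [0,0,0],"turn": 0}]'

```text
clock: 2.65
tool_pos: [546.4, -300.4, 53.3]
eef_rot: [0.0, 0.988, -0.156, 0.001]
contact_force: [-2.1, 0.4, 8.1]
width: 31.2
grasp_force: 58.9
```

jog_arm --rows '[{"gripper": 1,"delta_pos": [0,0,0],"turn": 0},{"gripper": 1,"delta_pos": [0,0,0],"turn": 0},{"gripper": 1,"delta_pos": [0,0,0],"turn": 0}]'

```text
clock: 2.95
tool_pos: [546.4, -300.4, 53.3]
eef_rot: [0.0, 0.988, -0.156, 0.001]
contact_force: [-1.9, 0.8, 8.7]
width: 30.5
grasp_force: 58.9
```

jog_arm --rows '[{"gripper": 1,"delta_pos": [0,0,-1],"turn": 0},{"gripper": 1,"delta_pos": [0,0,-3],"turn": 0},{"gripper": 1,"delta_pos": [0,0,-4],"turn": 0},{"gripper": 1,"delta_pos": [0,0,-4],"turn": 0},{"gripper": 1,"delta_pos": [0,0,-2],"turn": 0}]'

```text
clock: 3.45
tool_pos: [546.9, -300.5, 196.7]
eef_rot: [0.001, 0.988, -0.156, 0.002]
contact_force: [0.1, -0.2, -1.5]
width: 30.9
grasp_force: 59.8
```

```bash
python3 -c "
from h import *
plan([496,-45.4,192],np.radians(-6.7),10,[546,-300.5,193,np.radians(-18.0)])"
```

```text
now [ 546.8912 -300.5449  196.6661] -17.939428734683176 [ 0.4947  0.447  -0.0552  1.6526  0.0277  1.0386 -1.4529] 3.45
[-1.26, -2.27, 0.01] -0.02
[-1.22, -2.3, 0.01] -0.02
[-1.17, -2.32, 0.01] -0.02
[-1.13, -2.34, 0.01] -0.02
[-1.08, -2.36, 0.01] -0.02
[-1.03, -2.39, 0.01] -0.02
[-0.99, -2.4, 0.01] -0.02
[-0.94, -2.42, 0.01] -0.02
[-0.89, -2.44, 0.01] -0.02
[-0.84, -2.46, 0.01] -0.02
```

jog_arm --rows '[{"gripper": 1,"delta_pos": [-1.26,-2.27,0],"turn": -0.02},{"gripper": 1,"delta_pos": [-1.22,-2.3,0],"turn": -0.02},{"gripper": 1,"delta_pos": [-1.17,-2.32,0],"turn": -0.02},{"gripper": 1,"delta_pos": [-1.13,-2.34,0],"turn": -0.02},{"gripper": 1,"delta_pos": [-1.08,-2.36,0],"turn": -0.02}]'

```text
clock: 3.95
tool_pos: [520.4, -171.6, 193.0]
eef_rot: [0.0, 0.994, -0.106, 0.0]
contact_force: [-0.0, -0.2, -0.2]
width: 31.2
grasp_force: 59.8
```

jog_arm --rows '[{"gripper": 1,"delta_pos": [-1.03,-2.39,0],"turn": -0.02},{"gripper": 1,"delta_pos": [-0.99,-2.4,0],"turn": -0.02},{"gripper": 1,"delta_pos": [-0.94,-2.42,0],"turn": -0.02},{"gripper": 1,"delta_pos": [-0.89,-2.44,0],"turn": -0.02},{"gripper": 1,"delta_pos": [-0.84,-2.46,0],"turn": -0.02}]'

```text
clock: 4.45
tool_pos: [495.0, -43.5, 192.5]
eef_rot: [0.0, 0.998, -0.056, 0.0]
contact_force: [-0.6, 0.4, -1.1]
width: 30.9
grasp_force: 59.7
```

jog_arm --rows '[{"gripper": 1,"delta_pos": [0,0,0],"turn": 0},{"gripper": 1,"delta_pos": [0,0,0],"turn": 0},{"gripper": 1,"delta_pos": [0,0,0],"turn": 0}]'

```text
clock: 4.75
tool_pos: [495.5, -45.7, 192.4]
eef_rot: [0.0, 0.998, -0.057, 0.0]
contact_force: [-0.1, -0.4, -0.8]
width: 31.0
grasp_force: 59.8
```

```bash
python3 - <<'E'
from h import *; import pickle
o=bot.get_obs(); im=bot.snapshot("wrist"); s=bot.snapshot("side"); pickle.dump(o,open("w2.pkl","wb"))
print(o["tool_pos"],np.degrees(theta(o)),o["joints"],o["clock"])
cv2.imwrite("pics/w2.png",im)
cv2.imwrite("pics/w2c.png",cv2.resize(im[0:300,160:560],None,fx=2,fy=2,interpolation=cv2.INTER_CUBIC))
E
```

```text
[495.5352 -45.7315 192.389 ] -6.528769643086344 [ 0.2095  0.2428 -0.2057  1.9595  0.0609  0.945  -1.7108] 4.75
```

View pics/w2.png

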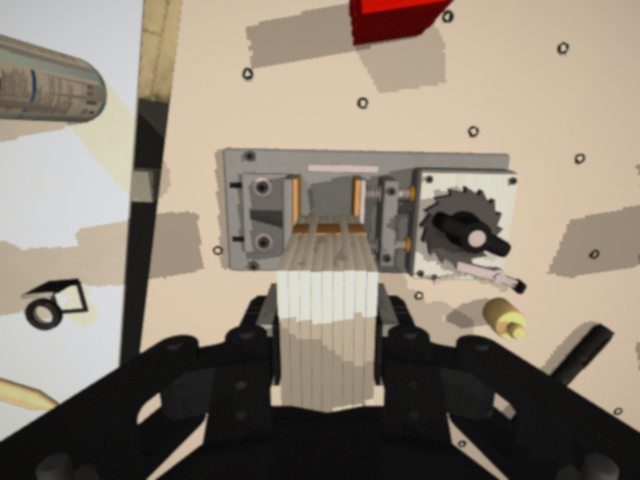

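The wrist view shows the pack held square over the clamp. The jaw-top ends are at about (300,177) for the back jaw and (353,177) for the sprung jaw, the knob centre is at (477,238), and the wing runs (438,219)–(506,250).

```bash
python3 - <<'E'
from h import *; import pickle
o=pickle.load(open("w2.pkl","rb"))
f=lambda u,v,z: toz("wrist",u,v,z,o)[:2]
k=f(477,238,85); b=np.array([f(220,149,12),f(508,154,12)])
print("knob",k,"wing",[f(438,219,83),f(506,250,83)],"bed",b,np.degrees(np.arctan2(*(b[0]-b[1])[::-1])))
a=np.radians(83.3);uy=np.array([np.cos(a),np.sin(a)]);ux=np.array([uy[1],-uy[0]])
for nm,og in(("kn",k+70*uy),("bedavg",np.array([491.8,-79.]))):
    for n,p in(("back",(300,177)),("spr",(353,178)),("pegL",(292,177))):
        q=f(*p,51)-og; print(nm,n,q@ux,q@uy)
im=cv2.imread("pics/w2.png")[140:290,210:530]
cv2.imwrite("pics/w2c.png",cv2.resize(im,(800,375),interpolation=cv2.INTER_CUBIC))
E
```

```text
knob [ 481.8692 -148.317 ] wing [array([ 497.8768, -122.5492]), array([ 470.1079, -169.2697])] bed [[ 560.3616   37.4112]
 [ 528.9375 -202.422 ]] 82.53536469320511
kn back 37.607804415133764 54.12060550724967
kn spr 37.00600296582036 14.278202502135374
kn pegL 37.58589976491952 60.13289730716094
bedavg back 35.83205786723223 54.118319575563376
bedavg spr 35.23025641791883 14.275916570449073
bedavg pegL 35.81015321701799 60.13061137547464
```

View pics/w2c.png

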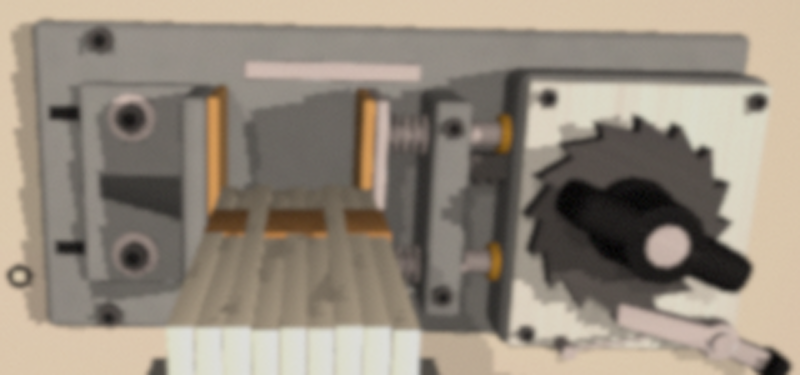

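jog_arm --rows '[{"gripper": 1,"delta_pos": [0.06,-0.12,3],"turn": 0.003},{"gripper": 1,"delta_pos": [0,0,3],"turn": 0},{"gripper": 1,"delta_pos": [0,0,2],"turn": 0},{"gripper": 1,"delta_pos": [0,0,1],"turn": 0},{"gripper": 1,"delta_pos": [0,0,0],"turn": 0}]'

```text
clock: 5.35
tool_pos: [495.7, -44.4, 101.4]
eef_rot: [-0.0, 0.998, -0.058, -0.001]
contact_force: [0.2, -0.4, -0.3]
width: 31.4
grasp_force: 59.8
```

jog_arm --rows '[{"gripper": 1,"delta_pos": [0,0,1.2],"turn": 0},{"gripper": 1,"delta_pos": [0,0,1],"turn": 0},{"gripper": 1,"delta_pos": [0,0,0.8],"turn": 0},{"gripper": 1,"delta_pos": [0,0,0],"turn": 0},{"gripper": 1,"delta_pos": [0,0,0],"turn": 0}]'

```text
clock: 5.85
tool_pos: [496.2, -44.1, 72.3]
eef_rot: [-0.0, 0.998, -0.058, -0.0]
contact_force: [0.6, -0.2, -1.3]
width: 31.4
grasp_force: 59.8
```

jog_arm --rows '[{"gripper": 1,"delta_pos": [0,0,0.4],"turn": 0},{"gripper": 1,"delta_pos": [0,0,0.1],"turn": 0},{"gripper": 1,"delta_pos": [0,0,0.1],"turn": 0},{"gripper": 1,"delta_pos": [0,0,0],"turn": 0}]'

```text
clock: 6.25
tool_pos: [496.2, -44.1, 66.3]
eef_rot: [-0.0, 0.998, -0.058, -0.0]
contact_force: [0.6, -0.1, -1.4]
width: 31.6
grasp_force: 59.8
```

jog_arm --rows '[{"gripper": 1,"delta_pos": [0,0,0.05],"turn": 0},{"gripper": 1,"delta_pos": [0,0,0],"turn": 0}]'

```text
clock: 6.45
tool_pos: [496.2, -44.1, 65.8]
eef_rot: [-0.0, 0.998, -0.058, -0.0]
contact_force: [0.7, 0.2, -0.6]
width: 30.8
grasp_force: 59.8
```

jog_arm --rows '[{"gripper": 1,"delta_pos": [0,0,0.05],"turn": 0},{"gripper": 1,"delta_pos": [0,0,0.05],"turn": 0},{"gripper": 1,"delta_pos": [0,0,0],"turn": 0}]'

```text
clock: 6.75
tool_pos: [496.3, -44.2, 65.2]
eef_rot: [0.0, 0.998, -0.058, 0.0]
contact_force: [-3.1, -0.5, 11.0]
width: 31.5
grasp_force: 61.2
```

jog_arm --rows '[{"gripper": -0.3,"delta_pos": [0,0,0],"turn": 0},{"gripper": -0.3,"delta_pos": [0,0,0],"turn": 0},{"gripper": -0.3,"delta_pos": [0,0,0],"turn": 0},{"gripper": -0.3,"delta_pos": [0,0,0],"turn": 0}]'

```text
clock: 7.15
tool_pos: [496.2, -44.1, 64.7]
eef_rot: [-0.0, 0.998, -0.058, -0.0]
contact_force: [-0.1, 0.3, -0.4]
width: 55.0
grasp_force: 0.0
```

jog_arm --rows '[{"gripper": -0.3,"delta_pos": [0,0,-1.5],"turn": 0},{"gripper": -0.3,"delta_pos": [0,0,-3],"turn": 0},{"gripper": -0.3,"delta_pos": [0,0,-4],"turn": 0},{"gripper": -0.3,"delta_pos": [0,0,-4],"turn": 0},{"gripper": -0.3,"delta_pos": [0,0,0],"turn": 0}]'

```text
clock: 7.65
tool_pos: [498.4, -44.2, 194.5]
eef_rot: [0.0, 0.998, -0.058, 0.004]
contact_force: [0.1, 0.4, -1.1]
width: 55.8
grasp_force: 0.0
```

```bash
python3 - <<'E'
from h import *; import pickle
o=bot.get_obs(); im=bot.snapshot("wrist"); pickle.dump(o,open("w3.pkl","wb")); cv2.imwrite("pics/w3.png",im)
t=bot.snapshot("top"); cv2.imwrite("pics/top3.png",t)
im=im[120:420,200:520]
cv2.imwrite("pics/w3c.png",cv2.resize(im,(640,600),interpolation=cv2.INTER_CUBIC))
plan([482.5,-148.5,170],np.radians(62.4),8)
E
```

```text
now [496.5105 -44.2429 190.4551] -6.66516200160963 [ 0.2099  0.2462 -0.2099  1.9604  0.0632  0.9395 -1.7182] 7.75
[-0.02, 1.31, 0.26] -0.151
[-0.22, 1.3, 0.26] -0.151
[-0.41, 1.25, 0.26] -0.151
[-0.59, 1.17, 0.26] -0.151
[-0.76, 1.07, 0.26] -0.151
[-0.92, 0.94, 0.26] -0.151
[-1.05, 0.8, 0.26] -0.151
[-1.15, 0.63, 0.26] -0.151
```

View pics/w3c.png

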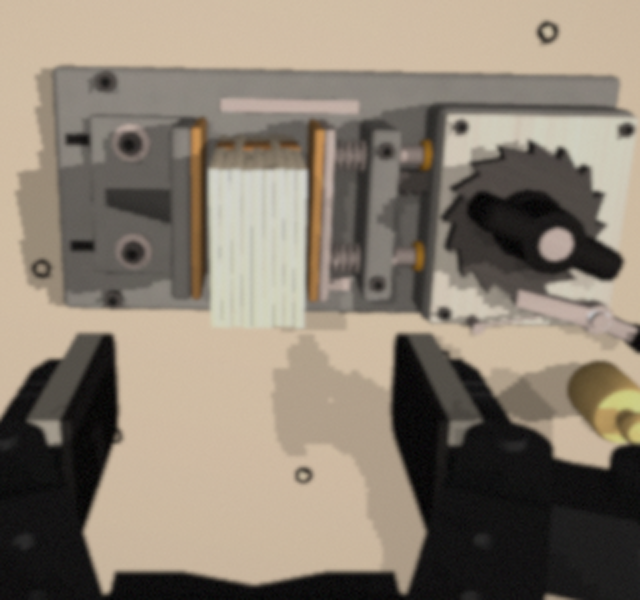

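The pack stands between the jaws, with its top face from crop (208,166) to (305,327). The jaw tops run from row 120 to row 299.

```bash
python3 - <<'E'
from h import *; import pickle
o=pickle.load(open("w3.pkl","rb"))
f=lambda u,v,z: toz("wrist",200+u/2,120+v/2,z,o)[:2]
a=np.radians(83.3);uy=np.array([np.cos(a),np.sin(a)]);ux=np.array([uy[1],-uy[0]]);og=np.array([491.8,-79.])
for n,u,v,z in[("p",208,166,98),("p",307,166,98),("p",305,327,98),("p",212,327,98),("back",203,121,51),("back",200,299,51),("spr",314,123,51),("spr",309,301,51),("knobc",556,244,85),("bed",57,67,12),("bed",64,304,12),("bed",617,76,12)]:
    p=f(u,v,z);q=p-og; print(n,p,q@ux,q@uy)
w=f(486,205,83)-f(610,268,83); print("wing ang",np.degrees(np.arctan2(w[1],w[0])))
E
```

```text
p [525.135  -32.1346] 27.639537686270046 50.43456892164366
p [521.4576 -63.8464] 27.687045598550263 18.51025269045319
p [466.1452 -57.7724] -27.956186859793004 18.089456775784143
p [469.7989 -26.1844] -28.012868624152397 49.888062061745785
back [534.6607 -28.6241] 36.6905624743485 55.032496605819425
back [463.7111 -17.8742] -35.02867292776765 57.431162408294846
spr [529.0483 -70.4279] 35.993822561065116 12.859309573478606
spr [457.7826 -61.6288] -35.8118050522322 13.283708198927282
knobc [ 481.6429 -148.2476] -2.0085485596208295 -69.95973303104995
bed [560.2335  32.9815] 54.9011935350146 119.20088483398965
bed [454.7     49.3889] -51.825836001170785 123.18363596485895
bed [ 529.1149 -202.6198] 51.4828828128239 -118.42204586427218
wing ang 56.827682165280514
```

jog_arm --rows '[{"gripper": -0.3,"delta_pos": [0,1.31,0.2],"turn": -0.147},{"gripper": -0.3,"delta_pos": [-0.2,1.3,0.2],"turn": -0.147},{"gripper": -0.3,"delta_pos": [-0.41,1.25,0.2],"turn": -0.147},{"gripper": -0.3,"delta_pos": [-0.59,1.17,0.2],"turn": -0.147},{"gripper": -0.3,"delta_pos": [-0.76,1.07,0.2],"turn": -0.147}]'

```text
clock: 8.25
tool_pos: [486.8, -109.5, 178.4]
eef_rot: [-0.001, 0.952, 0.307, -0.001]
contact_force: [0.8, -0.2, 0.1]
width: 55.7
grasp_force: 0.0
```

jog_arm --rows '[{"gripper": -0.3,"delta_pos": [-0.92,0.94,0.2],"turn": -0.147},{"gripper": -0.3,"delta_pos": [-1.05,0.8,0.2],"turn": -0.147},{"gripper": -0.3,"delta_pos": [-1.15,0.63,0.2],"turn": -0.147},{"gripper": -0.3,"delta_pos": [0,0,0],"turn": 0},{"gripper": -0.3,"delta_pos": [0,0,0],"turn": 0}]'

```text
clock: 8.75
tool_pos: [481.0, -147.8, 173.0]
eef_rot: [-0.001, 0.864, 0.503, -0.0]
contact_force: [0.6, 0.9, 0.2]
width: 55.3
grasp_force: 0.0
```

```bash
python3 - <<'E'
from h import *
plan([482.7,-148.4,63],np.radians(60.8),4)
E
```

```text
now [ 481.009  -147.827   172.9912] 60.445548177329 [ 0.5188  0.2882 -0.3279  1.9601  0.1152  0.9126 -0.3831] 8.75
[0.01, 0.04, 2.75] -0.002
[0.01, 0.04, 2.75] -0.002
[0.01, 0.04, 2.75] -0.002
[0.01, 0.04, 2.75] -0.002
```

jog_arm --rows '[{"gripper": -0.3,"delta_pos": [0.04,0.16,3],"turn": -0.006},{"gripper": -0.3,"delta_pos": [0,0,3],"turn": 0},{"gripper": -0.3,"delta_pos": [0,0,2.5],"turn": 0},{"gripper": -0.3,"delta_pos": [0,0,1.5],"turn": 0},{"gripper": -0.3,"delta_pos": [0,0,0.7],"turn": 0}]'

```text
clock: 9.25
tool_pos: [482.4, -147.4, 65.2]
eef_rot: [-0.001, 0.862, 0.507, -0.001]
contact_force: [0.5, -0.3, 0.3]
width: 55.8
grasp_force: 0.0
```

jog_arm --rows '[{"gripper": 0.3,"delta_pos": [0,0,0],"turn": 0},{"gripper": 0.3,"delta_pos": [0,0,0],"turn": 0},{"gripper": 0.3,"delta_pos": [0,0,0],"turn": 0}]'

```text
clock: 9.55
tool_pos: [483.5, -148.6, 67.6]
eef_rot: [0.0, 0.861, 0.508, 0.0]
contact_force: [0.0, 0.7, 0.5]
width: 30.0
grasp_force: 0.0
```

```bash
python3 - <<'E'
from h import *
M=[]
o=bot.get_obs();print(o["moment"],o["contact_force"],o["tool_pos"],np.degrees(theta(o)),o["joints"],o["width"])
for i in range(6):
    bot.snapshot("side"); o=bot.get_obs(); M.append(o["moment"])
print(np.array(M))
E
```

```text
[-0.0738 -0.0121 -0.0067] [0.0402 0.6724 0.459 ] [ 483.5054 -148.5968   67.6226] 61.03422875416554 [ 0.4793  0.4537 -0.291   2.0255  0.1996  0.6877 -0.4442] 30.008012105579212
[[-0.019  -0.0141 -0.0527]
 [-0.0144  0.0138  0.033 ]
 [-0.0075 -0.0093  0.0587]
 [ 0.008  -0.024   0.0006]
 [-0.0109 -0.0625 -0.0039]
 [ 0.0106 -0.0343  0.0311]]
```

jog_arm --rows '[{"gripper": 0.3,"delta_pos": [0,0,0.5],"turn": 0},{"gripper": 0.3,"delta_pos": [0,0,0],"turn": 0},{"gripper": 1,"delta_pos": [0,0,0],"turn": 0},{"gripper": 1,"delta_pos": [0,0,0],"turn": 0},{"gripper": 1,"delta_pos": [0,0,0],"turn": 0}]'

```text
clock: 10.35
tool_pos: [482.0, -148.1, 61.8]
eef_rot: [-0.001, 0.861, 0.508, -0.001]
contact_force: [-8.9, 4.8, 10.6]
width: 11.1
grasp_force: 58.7
```

jog_arm --rows '[{"gripper": 1,"delta_pos": [0,0,0],"turn": 0},{"gripper": 1,"delta_pos": [0,0,0],"turn": 0},{"gripper": 1,"delta_pos": [0,0,0],"turn": 0}]'

```text
clock: 10.65
tool_pos: [482.0, -148.1, 61.8]
eef_rot: [-0.001, 0.861, 0.508, -0.001]
contact_force: [-7.4, 4.1, 11.3]
width: 10.7
grasp_force: 58.7
```

```bash
cat >> h.py <<'E'
def meas(n=6):
    M=[];F=[];T=[]
    for i in range(n):
        bot.snapshot("top"); o=bot.get_obs(); M.append(o["moment"]);F.append(o["contact_force"]);T.append(theta(o))
    t=np.degrees(np.mean(T)); print("M",np.mean(M,0),"F",np.mean(F,0),"th",t,"teeth",(83.3-t)/22.5,"pos",o["tool_pos"],"w",o["width"],"j7",o["joints"][6],"clk",o["clock"])
E
python3 -c "
from h import *
meas()"
```

```text
M [ 0.9191  1.69   -0.2459] F [-8.2787  4.8268  9.5558] th 61.06388601465671 teeth 0.9882717326819239 pos [ 482.0152 -148.0677   61.7548] w 10.477918079416234 j7 -0.4473076227223447 clk 10.95
```

jog_arm --rows '[{"gripper": 1,"delta_pos": [0,-0.07,-0.07],"turn": 0},{"gripper": 1,"delta_pos": [0,0,0],"turn": 0},{"gripper": 1,"delta_pos": [0,0,0],"turn": 0}]'

```text
clock: 11.25
tool_pos: [481.9, -148.0, 62.0]
eef_rot: [-0.001, 0.861, 0.508, -0.0]
contact_force: [0.6, 2.5, -15.5]
width: 10.8
grasp_force: 59.7
```

```bash
python3 -c "
from h import *
meas()"
```

```text
M [ 0.46   -0.2654 -0.2503] F [  0.3766   2.5927 -19.4772] th 61.06973845939928 teeth 0.9880116240266984 pos [ 481.8798 -148.0452   62.0418] w 10.996562094432301 j7 -0.4470515295564347 clk 11.55
```

jog_arm --rows '[{"gripper": 1,"delta_pos": [0,0,0.05],"turn": 0.1},{"gripper": 1,"delta_pos": [0,0,0],"turn": 0.1},{"gripper": 1,"delta_pos": [0,0,0],"turn": 0}]'

```text
clock: 11.85
tool_pos: [482.1, -148.2, 62.0]
eef_rot: [-0.0, 0.908, 0.419, -0.0]
contact_force: [-2.2, 1.7, -13.6]
width: 10.2
grasp_force: 59.6
```

```bash
python3 -c "
from h import *
meas(8)"
```

```text
M [0.3995 0.7183 0.0633] F [ -3.8321   2.3796 -11.8533] th 49.72661070057311 teeth 1.4921506355300838 pos [ 482.1394 -148.2581   61.94  ] w 10.791103184057874 j7 -0.6168554600783938 clk 12.25
```

jog_arm --rows '[{"gripper": 1,"delta_pos": [0,0,0],"turn": 0.13},{"gripper": 1,"delta_pos": [0,0,0],"turn": 0.13},{"gripper": 1,"delta_pos": [0,0,0],"turn": 0.13},{"gripper": 1,"delta_pos": [0,0,0],"turn": 0}]'

```text
clock: 12.65
tool_pos: [482.4, -148.6, 62.0]
eef_rot: [0.0, 0.972, 0.235, -0.0]
contact_force: [-3.1, -1.5, -15.3]
width: 10.7
grasp_force: 59.5
```

```bash
python3 -c "
from h import *
meas(8)"
```

```text
M [-0.6852  0.4348  0.0797] F [ -2.2474  -2.6052 -14.6015] th 27.406763387367032 teeth 2.484143849450354 pos [ 482.357  -148.5431   61.9507] w 10.814923117062941 j7 -0.9484036947833133 clk 13.05
```

jog_arm --rows '[{"gripper": 1,"delta_pos": [0,0,0],"turn": 0.13},{"gripper": 1,"delta_pos": [0,0,0],"turn": 0.13},{"gripper": 1,"delta_pos": [0,0,0],"turn": 0.13},{"gripper": 1,"delta_pos": [0,0,0],"turn": 0}]'

```text
clock: 13.45
tool_pos: [482.4, -148.9, 62.0]
eef_rot: [0.0, 0.999, 0.041, 0.0]
contact_force: [-2.2, -7.3, -17.9]
width: 10.6
grasp_force: 59.3
```

```bash
python3 -c "
from h import *
meas(10)
cv2.imwrite('pics/top35.png',bot.snapshot('top'))"
```

```text
M [-1.5679  0.254   0.057 ] F [ -1.2785  -6.7907 -17.178 ] th 4.924391810140628 teeth 3.4833603639937496 pos [ 482.4706 -148.9392   61.9533] w 10.594132307767397 j7 -1.280089045339889 clk 13.95
```

jog_arm --rows '[{"gripper": 1,"delta_pos": [0,0,0],"turn": 0.13},{"gripper": 1,"delta_pos": [0,0,0.03],"turn": 0.13},{"gripper": 1,"delta_pos": [0,-0.04,0],"turn": 0.13},{"gripper": 1,"delta_pos": [0,0,0],"turn": 0}]'

```text
clock: 14.4
tool_pos: [482.5, -149.3, 61.9]
eef_rot: [0.001, 0.988, -0.154, 0.0]
contact_force: [-3.3, -11.5, -12.5]
width: 10.7
grasp_force: 60.2
```

```bash
python3 -c "
from h import *
meas(14)
cv2.imwrite('pics/top45.png',bot.snapshot('top'))"
```

```text
M [-2.5797  0.9053  0.1902] F [ -3.7893 -11.2365 -11.1296] th -17.448427940942487 teeth 4.477707908486333 pos [ 482.4302 -149.3388   61.9334] w 10.498457892177935 j7 -1.611409635603713 clk 15.1
```

jog_arm --rows '[{"gripper": 1,"delta_pos": [0,0.06,0.02],"turn": 0},{"gripper": 1,"delta_pos": [0,0,0],"turn": 0}]'

```text
clock: 15.35
tool_pos: [482.5, -149.4, 61.9]
eef_rot: [0.0, 0.988, -0.151, 0.0]
contact_force: [-4.0, -6.3, -7.7]
width: 10.6
grasp_force: 60.8
```

```bash
python3 -c "
from h import *
meas(16)"
```

```text
M [-1.7876  1.0366  0.1585] F [-4.262  -7.527  -7.3093] th -17.416437407107107 teeth 4.476286106982538 pos [ 482.4595 -149.3828   61.9047] w 10.93249564273503 j7 -1.6100992961023628 clk 16.15
```

jog_arm --rows '[{"gripper": 1,"delta_pos": [0,0,0],"turn": 0.13},{"gripper": 1,"delta_pos": [0,0.02,0],"turn": 0.13},{"gripper": 1,"delta_pos": [0,0,0],"turn": 0.13},{"gripper": 1,"delta_pos": [0,0,0],"turn": 0}]'

```text
clock: 16.55
tool_pos: [482.2, -149.8, 61.9]
eef_rot: [0.001, 0.94, -0.342, 0.0]
contact_force: [-6.3, -9.9, -4.8]
width: 10.3
grasp_force: 61.1
```

```bash
python3 -c "
from h import *
meas(16)"
```

```text
M [-2.1194  1.3305  0.3688] F [-5.3976 -9.2686 -6.0266] th -39.761315218277105 teeth 5.469391787478982 pos [ 482.2519 -149.781    61.9117] w 10.547779617342082 j7 -1.9388433974469534 clk 17.35
```

```bash
python3 - <<'E'
from h import *
cv2.imwrite('pics/top55.png',bot.snapshot('top'))
cv2.imwrite('pics/side55.png',bot.snapshot('side'))
ims=[cv2.imread(f'pics/{n}.png') for n in('top3','top35','top45','top55')]
a=np.radians(83.3);uy=np.array([np.cos(a),np.sin(a)])
og=np.array([491.8,-79.])
for y in (34,44): print(proj("top",[*(og+y*uy),98]))
t=[cv2.resize(i[200:280,250:350],None,fx=3.95,fy=3.7,interpolation=cv2.INTER_CUBIC) for i in ims]
cv2.imwrite('pics/cmp.png',np.vstack([np.hstack(t[:2]),np.hstack(t[2:])]))
E
```

```text
[294.7832 235.9724]
[290.5419 235.4596]
```

View pics/cmp.png

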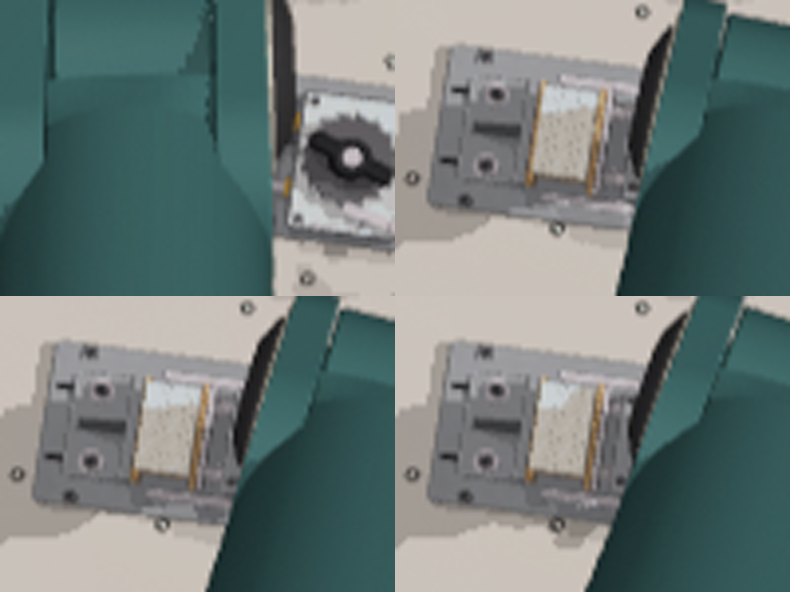

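The top views at teeth 3.5, 4.5 and 5.5 show the pack between the jaws. I'll measure its sub-pixel shift, since it stops once nipped.

```bash
python3 - <<'E'
from h import *
I={n:cv2.imread(f'pics/top{n}.png').astype(np.float32) for n in('35','45','55')}
crit=(3,200,1e-6)
def ecc(a,b,r0,r1,c0,c1):
    # template from a; search in b around
    W=np.eye(2,3,dtype=np.float32); m=np.zeros(a.shape[:2],np.uint8)
    A=cv2.cvtColor(a,6)[r0:r1,c0:c1].copy(); B=cv2.cvtColor(b,6)
    W[0,2]=c0;W[1,2]=r0
    cc,W=cv2.findTransformECC(A,B,W,cv2.MOTION_TRANSLATION,crit,None,1); return np.round([W[0,2]-c0,W[1,2]-r0,cc],3)
for nm,box in(("sprjaw+pack",(228,246,290,305)),("sprjaw",(228,246,297,304)),("pack int",(230,246,286,298)),("static",(212,250,258,282))):
    for a,b in(("35","45"),("45","55"),("35","55")):
        try: print(nm,a,b,ecc(I[a],I[b],*box))
        except cv2.error as e: print(nm,a,b,"fail")
E
```

```text
sprjaw+pack 35 45 [-0.826  0.896  0.914]
sprjaw+pack 45 55 [ 0.03  -0.633  0.942]
sprjaw+pack 35 55 [-0.704  0.065  0.895]
sprjaw 35 45 [-0.341 -3.124  0.896]
sprjaw 45 55 [ 0.182 -1.135  0.896]
sprjaw 35 55 [ 0.044 -5.372  0.912]
pack int 35 45 fail
pack int 45 55 [ 0.02  -0.106  0.746]
pack int 35 55 fail
static 35 45 [-0.003 -0.     1.   ]
static 45 55 [0.004 0.001 1.   ]
static 35 55 [0.001 0.    1.   ]
```

```bash
python3 - <<'E'
from h import *
from scipy.ndimage import map_coordinates
I={n:cv2.imread(f'pics/top{n}.png').astype(float) for n in('35','45','55')}
rows=np.arange(229,247)
def prof(im,c): # sheared profile, all channels
    rr,cc=np.meshgrid(rows,c,indexing='ij'); 
    return np.stack([map_coordinates(im[...,k],[rr,cc-0.12*(rr-238)],order=3).mean(0) for k in range(3)])
for lo,hi in((293,304),(296,304),(297,302)):
    c=np.arange(lo,hi,.1)
    for a,b in(("35","45"),("45","55"),("35","55")):
        A=prof(I[a],c); S=np.arange(-1.6,.8,.02)
        e=[np.sum((prof(I[b],c+s)-A)**2) for s in S]; s=S[np.argmin(e)]
        print(lo,hi,a,b,round(s,2),"mm",round(-s/0.415,2),"rms",round((min(e)/A.size)**.5,1))
E
python3 -c "
from h import *
meas(16)"
```

```text
293 304 35 45 -0.68 mm 1.64 rms 4.4
293 304 45 55 -0.06 mm 0.14 rms 5.8
293 304 35 55 -0.72 mm 1.73 rms 8.8
296 304 35 45 -0.68 mm 1.64 rms 4.2
296 304 45 55 -0.06 mm 0.14 rms 6.7
296 304 35 55 -0.72 mm 1.73 rms 9.8
297 302 35 45 -0.64 mm 1.54 rms 5.0
297 302 45 55 0.0 mm -0.0 rms 7.4
297 302 35 55 -0.64 mm 1.54 rms 10.3
M [-2.1112  1.3063  0.3737] F [-5.547  -9.2457 -5.9723] th -39.75705182226295 teeth 5.469202303211687 pos [ 482.2026 -149.7691   61.883 ] w 10.437416648397805 j7 -1.938787945046669 clk 18.25
```

Camera and torque both put the nip near tooth 3.85, so the second click is tooth 5. The knob is now at 5.47, past that click. I'll ease back and release.

jog_arm --rows '[{"gripper": 1,"delta_pos": [0,0,0],"turn": -0.08},{"gripper": 1,"delta_pos": [0,0,0],"turn": -0.07},{"gripper": 1,"delta_pos": [0,0,0],"turn": 0},{"gripper": 0.4,"delta_pos": [0,0,0],"turn": 0},{"gripper": 0.4,"delta_pos": [0,0,0],"turn": 0}]'

```text
clock: 18.75
tool_pos: [483.4, -148.5, 62.3]
eef_rot: [-0.0, 0.963, -0.268, 0.001]
contact_force: [-1.1, 0.0, -0.2]
width: 25.7
grasp_force: 0.0
```

jog_arm --rows '[{"gripper": 0.4,"delta_pos": [0,0,0],"turn": 0},{"gripper": 0.4,"delta_pos": [0,0,0],"turn": 0},{"gripper": 0.4,"delta_pos": [0,0,-1.5],"turn": 0},{"gripper": 0.4,"delta_pos": [0,0,-3],"turn": 0},{"gripper": 0.4,"delta_pos": [0,0,-4],"turn": 0}]'

```text
clock: 19.25
tool_pos: [481.5, -148.3, 146.5]
eef_rot: [0.0, 0.963, -0.269, -0.001]
contact_force: [0.8, 0.0, 0.6]
width: 25.9
grasp_force: 0.0
```

jog_arm --rows '[{"gripper": 0.4,"delta_pos": [0,0,-4],"turn": 0},{"gripper": 0.4,"delta_pos": [0,0,-2],"turn": 0},{"gripper": 0.4,"delta_pos": [0,0,0],"turn": 0},{"gripper": 0.4,"delta_pos": [0,0,0],"turn": 0}]'

```text
clock: 19.65
tool_pos: [482.3, -148.5, 206.5]
eef_rot: [-0.0, 0.963, -0.269, 0.0]
contact_force: [-0.7, 0.4, 0.1]
width: 25.2
grasp_force: 0.0
```

```bash
python3 - <<'E'
from h import *; import pickle
o=bot.get_obs(); im=bot.snapshot("wrist"); pickle.dump(o,open("w4.pkl","wb")); cv2.imwrite("pics/w4.png",im)
print(o["tool_pos"],np.degrees(theta(o)),o["clock"],o["width"],o["contact_force"])
E
```

```text
[ 482.2554 -148.4873  206.4788] -31.162413250347516 19.65 25.221850001345068 [-0.7273  0.3909  0.0716]
```

View pics/w4.png

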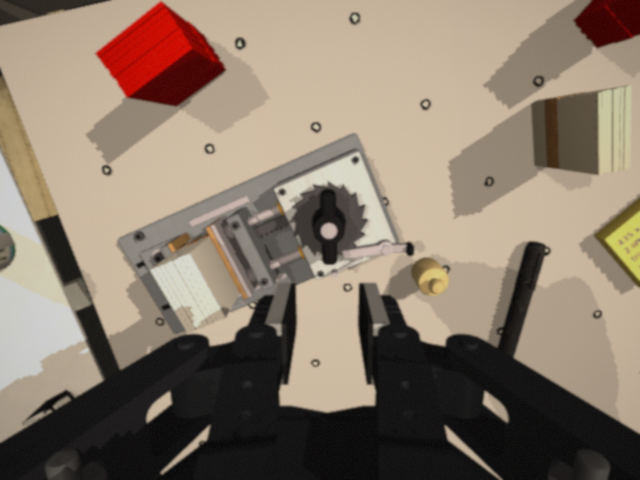

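The wrist view shows the pack nipped upright at about (200,285). The wing at (329,228) lies along the tool x, about -30°, which is tooth 5, and the gripper is clear.

```bash
python3 -c "
from bench import bot
print(bot.sign_off())"
```

```text
the job is handed in; nothing more can be done
None
```

The thick pack stands centred on the clamp bed, nipped between both jaws; the knob was let go on tooth 5, the second click after an estimated nip at about 3.85 teeth (torque and camera), and the job was handed in at about 20 s.

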